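White-tile check with a pen colorimeter

TASK

First fold the cover of the reference case up by its bar handle until it stands straight upright and leave it standing so, to shade the tile. Then draw the pen colorimeter out of its leaning stand and hold it upright with its sprung nose pressed lightly on the flat white tile, inside the ring marked there, so that the nose is pushed part of the way in, about half, and never hard. Finish while still holding it there, still, in the gripper; nothing else on the bench may be shifted or knocked over.

Things in the scene. Friction and masses are not known exactly. Their poses are not given: they have to be found in the camera images.
- case: grey reference case fixed to the bench, base 105 mm (x) x 155 mm (y) x 22 mm high; origin at the centre of its underside, z up, x points from its front (clasp) to its hinge edge. On the base, under the cover, are two round references: a flat white tile (on the +y half) and a black light-trap cup (on the -y half, 48 mm across, 8 mm high).
- tile: the flat white ceramic tile, a disc 56 mm across and 8 mm thick fixed on the case; origin at the centre of its underside; level.
- spot (a point): centre of the thin dark ring (28 mm inside diameter) marked on the tile: on the tile's upper face, 30 mm above the bench.
- cover (a joint): angle of the case's cover in rad: 0 shut, 1.57 straight upright, 1.95 at its back stop. The hinge is stiff (about 0.18 N m of friction, 2 to 3 N at the handle): the cover stays wherever it is left. It may start shut or ajar.
- cover_hinge (a point): point on the cover's hinge axis, mid-width, 24 mm above the bench at the case's far (+x) edge. Its axes turn with the cover: y along the hinge axis (the case's y), -x from the hinge to the free edge (105 mm), z the cover's outward normal. Opening carries the free edge up and over towards the case's +x. The cover is a shell 18 mm deep, its outer face 18 mm off the hinge axis.
- cover_handle (a point): middle of the round steel bar (10 mm thick, 84 mm long, parallel to the hinge) of the cover's pull handle, 30 mm off the cover's outer face (25 mm clear behind it). It lies 88 mm from the hinge along the cover and 48 mm along its normal. A vertical gripper can pinch it from above, across the bar, and stay vertical all the way while the bar turns between the pads.
- stand: dark stand fixed to the bench: base 100 x 80 x 12 mm with a black tube (41 mm outside, 32 mm bore, 55 mm long) that leans 20 degrees from vertical, its mouth towards the stand's -x; origin at the centre of the underside.
- stand_mouth (a point): centre of the mouth of the stand's leaning tube. The pen's lower 50 mm sit in the bore with about 1 mm of play: draw it out 55 mm or more along its own axis before moving aside.
- colorimeter_mid (a point): middle of the barrel of the pen colorimeter, a loose white round instrument, 140 to 210 g: barrel 30 mm across, 135 mm long, a 40 mm collar 31.5 to 37.5 mm below the middle, which rests on the stand's tube; grip it on the black rubber band, 17.5 to 47.5 mm above the middle (30 mm across there too). z runs along the pen from nose to top. It starts in the stand, leaning 20 degrees.
- nose_tip (a point): centre of the flat end face of the colorimeter's round black nose (18 mm diameter), which sticks out 20 mm below the barrel's lower end when free, i.e. 87.5 mm below the middle of the barrel. z along the pen as above.
- nose (a joint): how far the sprung nose is pushed into the barrel, m: 0 free, 0.008 fully in. It takes about 1.2 N to start moving and 0.4 N more per mm (4.4 N fully in).
- bottle_big_mid (a point): closed glass bottle with a red cap, 86 mm across, 180 mm tall; point at its centre. Bystander.
- bottle_small_mid (a point): closed glass bottle with a red cap, 70 mm across, 140 mm tall; point at its centre. Bystander.
- jar_mid (a point): small closed clear jar with a white cap, 56 mm across, 85 mm tall; point at its centre. Bystander.
- cuvette0_mid (a point): clear square plastic cuvette, 12.5 x 12.5 x 45 mm with a white cap (48 mm tall), standing loose; point at its centre. Bystander.
- cuvette1_mid (a point): clear square plastic cuvette, 12.5 x 12.5 x 45 mm with a white cap (48 mm tall), standing loose; point at its centre. Bystander.
- cuvette2_mid (a point): clear square plastic cuvette, 12.5 x 12.5 x 45 mm with a white cap (48 mm tall), standing loose; point at its centre. Bystander.
- timer_mid (a point): flat white bench timer, 60 x 85 x 16 mm, lying; point at its centre. Bystander.
- pipette_mid (a point): pipette lying on the bench, 265 mm long, 27 mm thick; point on its axis near the middle. Bystander.
There are look-alikes about, which are no part of the job. Leave any purple look-alike of the part that bears colorimeter_mid alone.

How it is judged (in metres and radians):
On the way, in this order (a step that is already met when the one before it is completed fails the run):
1. the cover stands upright (80 to 100 degrees) (value of joint cover between 1.4 and 1.74 rad and velocity of joint cover between -0.15 and 0.15 rad/s and contact force between each of the arm, the fingers and case below 0.2 N), for 0.2 s.
2. the colorimeter is out of its stand, in the gripper (distance between nose_tip and stand_mouth above 0.06 m and contact force between colorimeter and stand below 0.05 N and contact force between the fingers and colorimeter above 1 N), for 0.2 s.
At the end, for the whole second after the job is handed in: The cover stands 80 to 100 degrees open, untouched by the robot; the colorimeter, gripped by the fingers and clear of its stand, is upright within 5.7 degrees and still, its nose within 6 mm of the centre of the ring, pushed in 1.5 to 7 mm, bearing on the tile with 0.8 to 6 N (value of joint cover between 1.4 and 1.74 rad and horizontal distance between nose_tip and spot below 0.006 m and angle between colorimeter_mid's own z axis and vertical below 0.1 rad and value of joint nose between 0.0015 and 0.007 m and contact force between colorimeter and tile between 0.8 and 6 N and contact force between the fingers and colorimeter above 1 N and contact force between colorimeter and stand below 0.05 N and contact force between each of the arm, the fingers and case below 0.2 N and linear speed of colorimeter below 0.01 m/s); the arm keeps its last pose, push and grip.
It fails at once if the colorimeter is pressed hard on the tile (over 20 N) (contact force between colorimeter and tile above 20 N).
It fails at once if something else on the bench is shifted by more than 25 mm or knocked over (distance of any of bottle_big_mid, bottle_small_mid, jar_mid, cuvette0_mid, cuvette1_mid, cuvette2_mid, timer_mid, pipette_mid from where it was at the start of the episode above 0.025 m or angle between any of bottle_big_mid, bottle_small_mid, jar_mid, cuvette0_mid, cuvette1_mid, cuvette2_mid, timer_mid, pipette_mid's own z axis and vertical above 0.5 rad).
It also fails if it takes over 61 s, if anything falls off the work surface, if the arm or the gripper's body presses on something with over 40 N, if the wrist force passes 120 N, or if a joint passes its speed limit or range.

ROBOT

A 6-joint arm with a two-finger parallel gripper is mounted at the origin on the work surface. World frame = base frame: x ahead of the robot, y to its left, z up, the work surface at z = 0. Lengths are in m, angles in degrees, forces in N, time in s.
With the tool pointing down it reaches from about 0.25 to 0.725 m from the base axis. Payload 9.7 kg.
Tool frame: the origin (TCP) lies at the very end of the fingers, on their centre line; the grasp point (between the pads) lies grasp_offset behind it (grasp_offset is the distance from the TCP to the grasp point, in m); z points along the fingers, y is the line along which they close (so a half turn about z gives the same grasp; the last joint's range is limited). The gripper opens to 85 mm and grips with 20 to 120 N. Pads are 22 mm wide; open, the fingers measure 114 mm over their backs; the gripper's body (76 mm by 85 mm) begins 54 mm behind the grasp point. The pads swing forward as they close: fully open they stand 13 mm farther back than shut.
Start: joints at [72.422, 4.979, 10.078, 95.1, 0, 90], TCP at [0.166, 0.524, 0.231] pointing down, gripper open.
Joint ranges: [-179.16, 179.16], [-48.56, 103.87], [-65.8, 70.77], [-126.05, 130.52], [-82.76, 87.17], [-180, 180]. Speed limits (degrees/s): [127.2, 127.2, 147.25, 180, 180, 180].

INTERFACE

Orientations are given as [roll, pitch, yaw] about the fixed x, y, z axes, in that order (R = Rz(yaw) Ry(pitch) Rx(roll)).
In Python, from workcell import get_obs, camera, calibration, job_done, recognise, cut_out, mark_of, grasp_offset gives the robot as it stands.
- The arm moves only by the tool servo_tool, never from a script. Its argument "moves" is a list of rows, each a list of 3 entries, a list of its own where there are three numbers: the turn, a rotation vector about the tool's x, y, z in degrees, then the shift along the tool's x, y, z in m, then the opening in per cent of the stroke, from 0 (shut) to 100 (fully open). In form: [[[ax, ay, az], [x, y, z], claw], ...]. A call has 1 to 12 rows; each row shifts and turns the commanded pose from where the row before left it, along the tool's axes as they then stand; what a row does not reach is not made up. A row lasts 1/10 s, in which the tool goes at most 50 mm and 8.59 degrees, less where a joint would pass 70% of its speed; a pose out of reach is approached as far as the arm can. A call is refused whole if a number of a shift passes 0.05 or a number of a turn 8.59, either way. A call with a gripper value outside its range is refused whole. The fingers move at their own pace and stop on an object; "force" is the grip in N (left out, the last holds). Time passes only in rows, so rows that do not move let the fingers close. It gives the time, the measured TCP pose, the force, the opening and the grip force at its end, in the units of the state.
- get_obs(): the state, without advancing time (a new reading comes with each control period).
- camera(name): name is "scene" or "top" or "wrist"; returns (picture, depth): 384x512x3 uint8, red, green, blue; 384x512 float32, m along the optical axis (not along the pixel's ray), 0 where there is no reading.
- calibration(name): a dict with "camera_matrix" (3x3 intrinsics, pixels), "dist" ([k1, k2, p1, p2, k3] as OpenCV has them; the pictures are not rectified), "R" (3x3) and "t" (3): a world point X has camera coordinates R X + t. Camera axes: x right, y down, z forward; pixel columns grow to the right and rows downward; lengths in m; the calibration is good to about 2 mm. A picture is of the moment at which its call begins: read the wrist's pose just before it. calibration takes no time and is no camera call; for the wrist camera it gives the pose at the moment of the call.
- job_done(): hands the job in; it is judged then, once.
Trained networks look in the newest picture that a camera, given by its name, has taken for a name from the list of things; names that differ only in an ending like _2 or _b are one class to them, and where a whole thing is asked for, a point or a joint stands for the part that bears it (a point fixed in the world has none). Each returns a list of dicts, best first, with "score" (0 to 1); they miss things now and then, are a little off and sometimes report something else, mostly with a low value. They report only what shows in the picture. A call takes as long as a camera call. They do not tell look-alikes from the thing itself.
- recognise(name, camera): "xyz" ([x, y, z] in m, in the coordinates of the camera as it stood for that picture, good to about 4 mm: the middle of the surface that is visible of it).
- cut_out(name, camera): "mask" (384x512 bool, what is visible of it).
- mark_of(name, camera): "xyz" ([x, y, z] in m, in the coordinates of the camera as it stood for that picture, good to about 4 mm: a listed point, or the origin of a listed thing).
The state is a dict: "time": time; "q": joint angles; "qd": joint speeds; "joint_efforts": joint torques, N m; "ee_pos": TCP position; "tcp_rot": TCP orientation; "wrist_force": force on the tool from outside, world axes, zero at the start; "torque": the same for the moment, N m; "opening": finger opening in m; "grasp_force": force on a finger pad.
Only numpy, scipy, OpenCV 4.12 (cv2) and the standard library are available. Lean on these libraries where they do the work, as an engineer would, in place of code of your own. Each camera call takes 0.05 s, during which the arm holds its last target. There are 200 camera calls.

## Working session

There is one attempt and no reset: what is moved stays moved. The work goes in short steps, Python scripts to look and compute and a tool call to move; the robot and the scene stay as the last step left them, time stands still between calls to the robot, and variables do not carry over. Pictures are saved under pics/ and viewed, at most 10 in all, crops included, and the job is handed in when it is done.

Besides the shell and the picture viewer there is one more tool, called after ">>>" as name(argument=value, ...) on one line, values as JSON. servo_tool: Moves the arm, as the interface text tells. Its arguments: {"type":"object","properties":{"moves":{"type":"array"},"force":{"type":"number"}},"required":["moves"]}

```bash
mkdir -p pics; cat > h.py <<'E'
import numpy as np, cv2
from workcell import *
def w(cal,p): return np.array(cal["R"]).T@(np.array(p)-np.array(cal["t"]))
def snap(n,f=None):
    cal=calibration(n); im,d=camera(n)
    if f: cv2.imwrite("pics/"+f,im[:,:,::-1])
    return cal,im,d
def pix(cal,X):
    X=np.atleast_2d(X).astype(float)
    p,_=cv2.projectPoints(X,cv2.Rodrigues(np.array(cal["R"]))[0],np.array(cal["t"]).reshape(3),np.array(cal["camera_matrix"]),np.array(cal["dist"]));return p[:,0]
def cloud(cal,d,m):
    v,u=np.nonzero(m&(d>0)); z=d[v,u]
    n=cv2.undistortPoints(np.c_[u,v].astype(float)[:,None],np.array(cal["camera_matrix"]),np.array(cal["dist"]))[:,0]
    return (np.c_[n*z[:,None],z]-np.array(cal["t"]))@np.array(cal["R"])
E
python3 - <<'E'
from h import *
print(get_obs(),grasp_offset)
for c in ["top","scene"]:
    cal,im,d=snap(c,c+"0.png")
    for n in ["case","spot","cover_hinge","cover_handle","stand","stand_mouth","colorimeter_mid","nose_tip","bottle_big_mid","bottle_small_mid","jar_mid","cuvette0_mid","timer_mid","pipette_mid"]:
        r=mark_of(n,c); print(c,n,[(round(x["score"],2),w(cal,x["xyz"]).round(3).tolist(),pix(cal,w(cal,x["xyz"])).round().tolist()[0]) for x in r[:3]])
E
python3 -c "
import cv2,numpy as np
a=cv2.imread('pics/top0.png');b=cv2.imread('pics/scene0.png');print(a.shape)"
```

```text
{'time': 0.0, 'q': array([7.24205401e+01, 5.01008984e+00, 1.00322048e+01, 9.51024063e+01,
       9.22676039e-04, 9.00024208e+01]), 'qd': array([-0.02120313, -0.15890079,  0.01848484,  0.00276884,  0.06535533,
        0.03284766]), 'joint_efforts': array([ 2.60786874e-03, -5.20381415e+01,  4.64807653e+01,  1.60698005e-02,
        1.37699608e-04,  1.14660929e-05]), 'ee_pos': array([0.16603088, 0.52406259, 0.23057265]), 'tcp_rot': array([-1.79919709e+02, -9.19282758e-04,  1.62418118e+02]), 'wrist_force': array([0.22234889, 0.26947846, 0.37581993]), 'torque': array([-0.02681065, -0.02621323, -0.02210944]), 'grasp_force': 0.0, 'opening': 0.08514187618588892} 0.0187
top case [(0.82, [0.501, -0.18, 0.001], [325.0, 204.0])]
top spot [(0.43, [0.679, 0.395, 0.066], [154.0, 127.0])]
top cover_hinge [(0.74, [0.55, -0.194, 0.028], [332.0, 188.0])]
top cover_handle []
top stand [(0.58, [0.511, 0.229, 0.001], [200.0, 187.0])]
top stand_mouth [(0.72, [0.501, 0.228, 0.067], [197.0, 186.0])]
top colorimeter_mid [(0.96, [0.504, 0.379, 0.019], [153.0, 183.0]), (0.59, [0.491, 0.232, 0.105], [194.0, 187.0
[... 1097 characters left out ...]
.0, 232.0])]
scene colorimeter_mid [(0.63, [0.494, 0.227, 0.107], [328.0, 223.0]), (0.57, [0.504, 0.379, 0.016], [368.0, 276.0]), (0.52, [0.701, -0.38, 0.091], [131.0, 157.0])]
scene nose_tip [(0.62, [0.467, 0.463, 0.024], [403.0, 285.0]), (0.33, [0.703, -0.38, 0.091], [131.0, 157.0])]
scene bottle_big_mid [(0.71, [0.704, -0.384, 0.093], [130.0, 156.0])]
scene bottle_small_mid [(0.79, [0.678, 0.393, 0.068], [334.0, 317.0])]
scene jar_mid [(0.9, [0.665, 0.026, 0.044], [233.0, 233.0])]
scene cuvette0_mid [(0.56, [0.492, -0.01, 0.023], [265.0, 195.0])]
scene timer_mid [(0.69, [0.404, -0.012, 0.008], [283.0, 181.0])]
scene pipette_mid [(0.6, [0.421, -0.391, 0.009], [199.0, 128.0])]
(384, 512, 3)
```

View pics/top0.png

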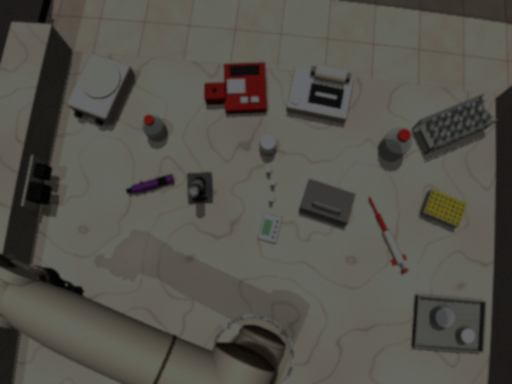

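View pics/scene0.png

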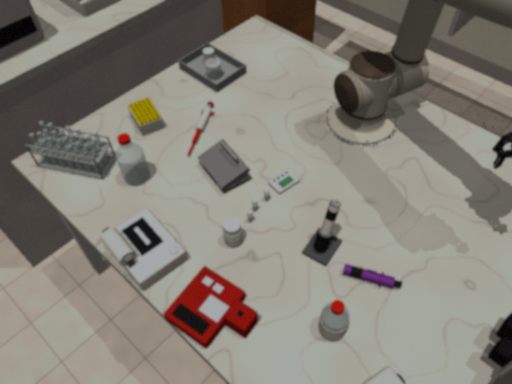

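```bash
cat >> h.py <<'E'
from scipy.spatial.transform import Rotation as Ro
def plan(p,rpy,tol=0):
    o=get_obs(); R0=Ro.from_euler("xyz",o["tcp_rot"],degrees=True); R1=Ro.from_euler("xyz",rpy,degrees=True)
    rv=(R0.inv()*R1).as_rotvec(degrees=True); s0=R0.inv().apply(np.array(p)-o["ee_pos"]); s1=R1.inv().apply(np.array(p)-o["ee_pos"])
    print("turn",rv.round(2),"shift in start axes",s0.round(4),"in end axes",s1.round(4))
E
python3 - <<'E'
from h import *
o=get_obs(); cal=calibration("wrist"); R0=Ro.from_euler("xyz",o["tcp_rot"],degrees=True)
c=-np.array(cal["R"]).T@cal["t"]
print("cam in tool",R0.inv().apply(c-o["ee_pos"]).round(3), (R0.inv().as_matrix()@np.array(cal["R"]).T).round(3), np.array(cal["camera_matrix"]).round())
cal,im,d=snap("scene")
for n in ["cover_handle","case","colorimeter_mid","stand"]:
  for r in cut_out(n,"scene")[:2]:
    P=cloud(cal,d,r["mask"]); print(n,round(r["score"],2),len(P),P.min(0).round(3),P.max(0).round(3),P.mean(0).round(3))
plan([0.42,-0.17,0.30],[180,0,77])
plan([0.44,0.20,0.33],[180,0,77])
E
```

```text
cam in tool [ 0.07  -0.    -0.143] [[-0.001 -0.961 -0.275]
 [ 1.    -0.001  0.001]
 [-0.001 -0.275  0.961]] [[341.   0. 257.]
 [  0. 341. 192.]
 [  0.   0.   1.]]
cover_handle 0.98 1351 [ 0.442 -0.265  0.025] [ 0.57  -0.095  0.101] [ 0.508 -0.173  0.055]
case 0.68 1719 [ 0.406 -0.304 -0.007] [ 0.57  -0.094  0.101] [ 0.511 -0.168  0.047]
colorimeter_mid 0.92 442 [ 0.401  0.18  -0.006] [0.524 0.246 0.175] [0.493 0.228 0.126]
colorimeter_mid 0.58 679 [ 0.45   0.307 -0.007] [0.542 0.461 0.044] [0.505 0.388 0.026]
stand 0.55 749 [0.458 0.189 0.002] [0.565 0.273 0.077] [0.523 0.237 0.022]
turn [ 0.    0.   85.42] shift in start axes [-0.4517 -0.5852 -0.0687] in end axes [-0.6194  0.4036 -0.0687]
turn [ 0.    0.   85.42] shift in start axes [-0.3591 -0.2265 -0.0987] in end axes [-0.2544  0.3399 -0.0987]
```

>>> servo_tool(moves=[[[0,0,0],[0,0,-0.04],100],[[0,0,0],[0,0,-0.04],100],[[0,0,0],[-0.036,-0.0227,-0.002],100],[[0,0,0],[-0.036,-0.0227,-0.002],100],[[0,0,0],[-0.036,-0.0227,-0.002],100],[[0,0,0],[-0.036,-0.0227,-0.002],100],[[0,0,0],[-0.036,-0.0227,-0.002],100],[[0,0,0],[-0.036,-0.0227,-0.002],100],[[0,0,0],[-0.036,-0.0227,-0.002],100],[[0,0,0],[-0.036,-0.0227,-0.002],100],[[0,0,0],[-0.036,-0.0227,-0.002],100],[[0,0,0],[-0.036,-0.0227,-0.002],100]])

```text
time: 2.95
ee_pos: [0.4416, 0.1976, 0.3316]
tcp_rot: [180.0, 0.0, 162.4]
wrist_force: [0.1, 1.2, -0.1]
opening: 0.0851
grasp_force: 0.0
```

>>> servo_tool(moves=[[[0,0,8.5],[0,0,0],100],[[0,0,8.5],[0,0,0],100],[[0,0,8.5],[0,0,0],100],[[0,0,8.5],[0,0,0],100],[[0,0,8.5],[0,0,0],100],[[0,0,8.5],[0,0,0],100],[[0,0,8.5],[0,0,0],100],[[0,0,8.5],[0,0,0],100],[[0,0,8.5],[0,0,0],100],[[0,0,8.5],[0,0,0],100],[[0,0,0],[0,0,0],100],[[0,0,0],[0,0,0],100]])

```text
time: 4.15
ee_pos: [0.4408, 0.1992, 0.3313]
tcp_rot: [180.0, -0.0, 77.7]
wrist_force: [-0.4, 0.1, -0.3]
opening: 0.0853
grasp_force: 0.0
```

```bash
python3 - <<'E'
from h import *
cal,im,d=snap("wrist","w1.png")
for n in ["stand","stand_mouth","colorimeter_mid"]:
    print(n,[(round(x["score"],2),w(cal,x["xyz"]).round(4).tolist(),pix(cal,w(cal,x["xyz"])).round().tolist()[0]) for x in mark_of(n,"wrist")[:3]])
for r in cut_out("colorimeter_mid","wrist")[:2]:
    P=cloud(cal,d,r["mask"]); print(round(r["score"],2),len(P),P.min(0).round(3),P.max(0).round(3)); 
np.savez("w1.npz",d=d,m=cut_out("colorimeter_mid","wrist")[0]["mask"],R=cal["R"],t=cal["t"])
E
```

```text
stand [(0.59, [0.5106, 0.2219, 0.0016], [303.0, 120.0])]
stand_mouth [(0.67, [0.5034, 0.2269, 0.0741], [305.0, 121.0])]
colorimeter_mid [(0.71, [0.4919, 0.2248, 0.1066], [299.0, 128.0])]
0.84 1281 [ 0.486  0.313 -0.   ] [0.539 0.38  0.035]
0.76 1833 [0.453 0.207 0.072] [0.52  0.247 0.175]
```

View pics/w1.png

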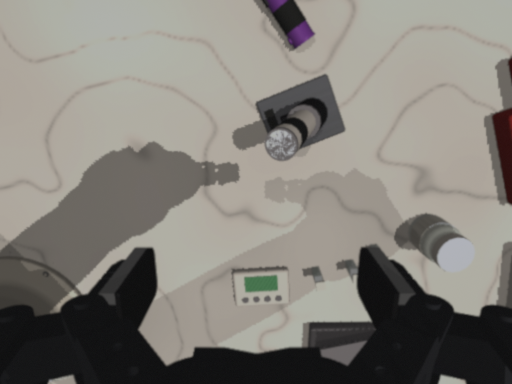

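```bash
cat > fit.py <<'E'
from h import *
from scipy.optimize import least_squares
def fitpen(cal,d,m,p0,a0,zmin=0.09):
    m=cv2.erode(m.astype(np.uint8),np.ones((3,3)))>0
    P=cloud(cal,d,m); P=P[P[:,2]>zmin]
    c=-np.array(cal["R"]).T@np.array(cal["t"])
    def ax(x): a=np.array([x[2],x[3],1.]); return a/np.linalg.norm(a)
    zc=p0[2]
    def res(x):
        a=ax(x); q=P-np.array([x[0],x[1],zc]); s=q@a
        r=np.linalg.norm(q-s[:,None]*a,axis=1); return (r-0.015)
    s=least_squares(res,[p0[0],p0[1],a0[0]/a0[2],a0[1]/a0[2]],loss="soft_l1",f_scale=0.001)
    a=ax(s.x); q=P-np.array([s.x[0],s.x[1],zc])
    return np.array([s.x[0],s.x[1],zc]),a,np.percentile(q@a,[1,50,99]),np.median(abs(res(s.x))),len(P)
E
python3 - <<'E'
from fit import *
cal,im,d=snap("wrist")
ms=cut_out("colorimeter_mid","wrist")
for r in ms[:3]:
    P=cloud(cal,d,r["mask"])
    if P[:,2].max()<0.1: continue
    for zm in (0.08,0.1):
        p,a,s,e,n=fitpen(cal,d,r["mask"],[0.492,0.226,0.107],[-.34,0,.94],zm); print(p.round(4),a.round(4),s.round(4),e.round(5),n,"tilt",np.degrees(np.arccos(a[2])),"az",np.degrees(np.arctan2(a[1],a[0])),"toptip",(p+a*s[2]).round(4))
    # stand base
cal2,_,_=cal,0,0
r=cut_out("stand","wrist")[0]; P=cloud(cal,d,r["mask"]); Q=P[(P[:,2]>0.007)&(P[:,2]<0.017)]
print(len(Q),cv2.minAreaRect((Q[:,:2]*1000).astype(np.float32)))
E
```

```text
[0.4897 0.225  0.107 ] [-0.3528 -0.0541  0.9341] [-0.0334  0.0622  0.0681] 0.00096 1606 tilt 20.91294507615534 az -171.27494365890146 toptip [0.4657 0.2213 0.1706]
[0.4894 0.225  0.107 ] [-0.3436 -0.0556  0.9375] [-0.0095  0.0658  0.068 ] 0.00121 1376 tilt 20.367676105347858 az -170.81355555727367 toptip [0.466  0.2212 0.1707]
2432 ((507.3936767578125, 228.52207946777344), (100.14728546142578, 79.31880187988281), 8.890227317810059)
```

>>> servo_tool(moves=[[[0,0,0],[-0.042,0.009,0],100],[[0,0,0],[-0.042,0.009,0],100],[[0,0,0],[-0.042,0.009,0],100],[[0,0,0],[-0.042,0.009,0],100],[[0,0,0],[-0.042,0.009,0],100],[[0,0,0],[-0.042,0.009,0],100],[[0,0,0],[-0.042,0.009,0],100],[[0,0,0],[-0.042,0.009,0],100],[[0,0,0],[-0.042,0.009,0],100],[[0,0,0],[-0.042,0.009,0],100],[[0,0,0],[0,0,0],100],[[0,0,0],[0,0,0],100]])

```text
time: 5.8
ee_pos: [0.4369, -0.2311, 0.3309]
tcp_rot: [-180.0, -0.0, 77.3]
wrist_force: [-0.9, 1.1, 0.2]
opening: 0.0857
grasp_force: 0.0
```

```bash
python3 - <<'E'
from h import *
print({k:np.round(get_obs()[k],3) for k in ("ee_pos","tcp_rot","time")})
cal,im,d=snap("wrist","w2.png")
for n in ["case","cover_hinge","cover_handle","spot"]:
    print(n,[(round(x["score"],2),w(cal,x["xyz"]).round(4).tolist(),pix(cal,w(cal,x["xyz"])).round().tolist()[0]) for x in mark_of(n,"wrist")[:3]])
for n in ("cover","case"):
  for r in cut_out(n,"wrist")[:1]:
    P=cloud(cal,d,r["mask"]); print(n,round(r["score"],2),len(P),P.min(0).round(3),P.max(0).round(3))
    np.save(n+".npy",P)
E
```

```text
{'ee_pos': array([ 0.437, -0.231,  0.331]), 'tcp_rot': array([-1.79951e+02, -2.40000e-02,  7.73110e+01]), 'time': np.float64(5.8)}
case [(0.59, [0.4964, -0.1812, 0.0016], [292.0, 101.0])]
cover_hinge [(0.57, [0.547, -0.1937, 0.0226], [334.0, 103.0])]
cover_handle [(0.76, [0.4786, -0.1778, 0.0964], [284.0, 104.0])]
spot []
cover 0.7 11466 [ 0.432 -0.279 -0.003] [ 0.579 -0.097  0.1  ]
case 0.55 11832 [ 0.43  -0.275 -0.002] [ 0.578 -0.086  0.1  ]
```

View pics/w2.png

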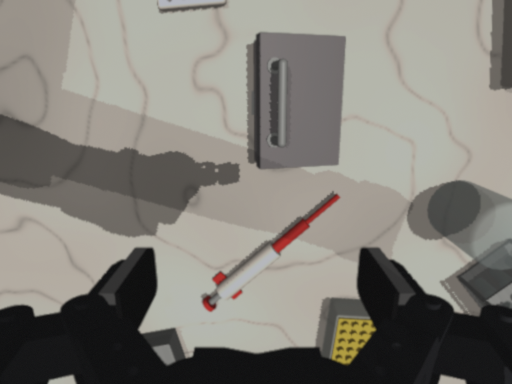

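```bash
cat > cov.py <<'E'
from h import *
def cover(P):
    P=P[P[:,2]>0.03]; best=0; rng=np.random.default_rng(0)
    for _ in range(300):
        q=P[rng.choice(len(P),3,False)]; n=np.cross(q[1]-q[0],q[2]-q[0]); L=np.linalg.norm(n)
        if L<1e-6: continue
        n/=L; k=abs((P-q[0])@n)<0.002
        if k.sum()>best: best=k.sum(); K=k
    c=P[K].mean(0); n=np.linalg.svd(P[K]-c,full_matrices=False)[2][2]; n*=np.sign(n[2])
    return c,n,P,K
if __name__=="__main__":
    c,n,P,K=cover(np.load("cover.npy"))
    print("c",c.round(4),"n",n.round(4),"ang",np.degrees(np.arccos(n[2])),"az",np.degrees(np.arctan2(n[1],n[0])),K.sum(),len(P))
    B=P[(P-c)@n>0.03]; m=B.mean(0); dr=np.linalg.svd(B-m)[2][0]
    print("bar top",len(B),m.round(4),dr.round(3),np.degrees(np.arctan2(dr[1],dr[0])),"off",((B-c)@n).max(), B.min(0),B.max(0))
    print("rect",cv2.minAreaRect((P[K][:,:2]*1000).astype(np.float32)))
    e=np.cross(n,[0,0,1]);e/=np.linalg.norm(e); t=np.cross(n,e); Q=P[K]-c
    print("axis",e.round(4),np.degrees(np.arctan2(e[1],e[0])),"t",t.round(4),np.percentile(Q@e,[.5,99.5]).round(4),np.percentile(Q@t,[.5,99.5]).round(4))
E
python3 cov.py
```

```text
c [ 0.5037 -0.1805  0.0545] n [ 0.2392 -0.0539  0.9695] ang 14.192379540432327 az -12.69782432603553 9813 11417
bar top 776 [ 0.4766 -0.1762  0.0964] [-0.219 -0.976 -0.002] -102.64338301655393 off 0.03705576032439635 [ 0.46223787 -0.22361341  0.09221384] [ 0.4902155  -0.13276072  0.09958609]
rect ((502.4419250488281, -183.60675048828125), (155.21998596191406, 102.68297576904297), 77.36426544189453)
axis [-0.2198 -0.9755  0.    ] -102.69782432603554 t [ 0.9458 -0.2131 -0.2452] [-0.0731  0.0798] [-0.0527  0.0512]
```

>>> servo_tool(moves=[[[0,0,0],[0.0307,0.0134,0],60],[[0,0,0],[0.0307,0.0134,0],60],[[0,0,0],[0,0,0.045],60],[[0,0,0],[0,0,0.045],60],[[0,0,0],[0,0,0.045],60],[[0,0,0],[0,0,0.045],60],[[0,0,0],[0,0,0.02],60],[[0,0,0],[0,0,0.02],60],[[0,0,0],[0,0,0],60],[[0,0,0],[0,0,0],60]])

```text
time: 7.15
ee_pos: [0.4767, -0.1759, 0.1119]
tcp_rot: [180.0, -0.0, 77.5]
wrist_force: [-0.3, -0.1, 1.2]
opening: 0.0512
grasp_force: 0.0
```

```bash
python3 - <<'E'
from h import *
plan([0.4765,-0.177,0.076],[180,0,77.35])
E
```

```text
turn [ 0.01 -0.    0.11] shift in start axes [-0.0011  0.      0.0359] in end axes [-0.0011  0.      0.0359]
```

>>> servo_tool(moves=[[[0,0,0],[0,0,0.018],60],[[0,0,0],[0,0,0.018],60],[[0,0,0],[0,0,0],60],[[0,0,0],[0,0,0],0],[[0,0,0],[0,0,0],0],[[0,0,0],[0,0,0],0],[[0,0,0],[0,0,0],0],[[0,0,0],[0,0,0],0],[[0,0,0],[0,0,0],0]], force=25)

```text
time: 8.05
ee_pos: [0.4765, -0.1763, 0.076]
tcp_rot: [180.0, 0.0, 77.4]
wrist_force: [-4.7, 0.7, 5.5]
opening: 0.0091
grasp_force: 24.7
```

```bash
python3 - <<'E'
import numpy as np
a=np.linspace(.248,1.57,23); x=-88*np.cos(a)+48*np.sin(a); z=88*np.sin(a)+48*np.cos(a)
print([[[0,0,0],[0,round(p/1e3,4),round(-q/1e3,4)],0] for p,q in zip(np.diff(x),np.diff(z))]); print(x[-1]-x[0],z[-1]-z[0])
E
```

```text
[[[0, 0, 0], [0, np.float64(0.0042), np.float64(-0.0043)], 0], [[0, 0, 0], [0, np.float64(0.0045), np.float64(-0.004)], 0], [[0, 0, 0], [0, np.float64(0.0047), np.float64(-0.0038)], 0], [[0, 0, 0], [0, np.float64(0.0049), np.float64(-0.0035)], 0], [[0, 0, 0], [0, np.float64(0.0051), np.float64(-0.0032)], 0], [[0, 0, 0], [0, np.float64(0.0053), np.float64(-0.0029)], 0], [[0, 0, 0], [0, np.float64(0.0055), np.float64(-0.0025)], 0], [[0, 0, 0], [0, np.float64(0.0056), np.float64(-0.0022)], 0], [[0, 0, 0], [0, np.float64(0.0057), np.float64(-0.0019)], 0], [[0, 0, 0], [0, np.float64(0.0058), np.float64(-0.0015)], 0], [[0, 0, 0], [0, np.float64(0.0059), np.float64(-0.0012)], 0], [[0, 0, 0], [0, np.float64(0.006), np.float64(-0.0008)], 0], [[0, 0, 0], [0, np.float64(0.006), np.float64(-0.0004)], 0], [[0, 0, 0], [0, np.float64(0.006), np.float64(-0.0001)], 0], [[0, 0, 0], [0, np.float64(0.006), np.float64(0.0003)], 0], [[0, 0, 0], [0, np.float64(0.006), np.float64(0.0006)], 0], [[0, 0, 0], [0, np.float64(0.0059), np.float64(0.001)], 0], [[0, 0, 0], [0, np.float64(0.0059), np.float64(0.0014)], 0], [[0, 0, 0], [0, np.float64(0.0058), np.float64(0.0017)], 0], [[0, 0, 0], [0, np.float64(0.0057), np.float64(0.0021)], 0], [[0, 0, 0], [0, np.float64(0.0055), np.float64(0.0024)], 0], [[0, 0, 0], [0, np.float64(0.0054), np.float64(0.0027)], 0]]
121.45522291701988 19.905765390532267
```

>>> servo_tool(moves=[[[0,0,0],[0,0.0042,-0.0043],0],[[0,0,0],[0,0.0045,-0.004],0],[[0,0,0],[0,0.0047,-0.0038],0],[[0,0,0],[0,0.0049,-0.0035],0],[[0,0,0],[0,0.0051,-0.0032],0],[[0,0,0],[0,0.0053,-0.0029],0],[[0,0,0],[0,0.0055,-0.0025],0],[[0,0,0],[0,0.0056,-0.0022],0],[[0,0,0],[0,0.0057,-0.0019],0],[[0,0,0],[0,0.0058,-0.0015],0],[[0,0,0],[0,0.0059,-0.0012],0]])

```text
time: 9.15
ee_pos: [0.5321, -0.1886, 0.1066]
tcp_rot: [-179.9, 0.0, 77.4]
wrist_force: [-6.1, 1.2, 9.4]
opening: 0.0093
grasp_force: 26.0
```

>>> servo_tool(moves=[[[0,0,0],[0,0.006,-0.0008],0],[[0,0,0],[0,0.006,-0.0004],0],[[0,0,0],[0,0.006,-0.0001],0],[[0,0,0],[0,0.006,0.0003],0],[[0,0,0],[0,0.006,0.0006],0],[[0,0,0],[0,0.0059,0.001],0],[[0,0,0],[0,0.0059,0.0014],0],[[0,0,0],[0,0.0058,0.0017],0],[[0,0,0],[0,0.0057,0.0021],0],[[0,0,0],[0,0.0055,0.0024],0],[[0,0,0],[0,0.0054,0.0027],0],[[0,0,0],[0,0,0],0]])

```text
time: 10.35
ee_pos: [0.5961, -0.2029, 0.0949]
tcp_rot: [180.0, -0.0, 77.4]
wrist_force: [1.4, -0.9, 1.0]
opening: 0.009
grasp_force: 25.5
```

>>> servo_tool(moves=[[[0,0,0],[0,0,0],23],[[0,0,0],[0,0,0],23],[[0,0,0],[0,0,0],23],[[0,0,0],[0,0,-0.01],23],[[0,0,0],[0,0,-0.02],23],[[0,0,0],[0,0,-0.03],23],[[0,0,0],[0,0,-0.04],23],[[0,0,0],[0,-0.02,-0.05],23],[[0,0,0],[-0.03,-0.035,-0.03],23],[[0,0,0],[-0.04,-0.03,-0.02],23],[[0,0,0],[-0.04,-0.03,0],60],[[0,0,0],[0,0,0],100]])

```text
time: 11.55
ee_pos: [0.4634, -0.2839, 0.2904]
tcp_rot: [179.8, 0.1, 77.2]
wrist_force: [-0.2, 0.4, 1.5]
opening: 0.0478
grasp_force: 0.0
```

```bash
python3 - <<'E'
from cov import *
o=get_obs(); print(o["ee_pos"],o["time"])
cal,im,d=snap("wrist","w3.png")
for n in ["case","cover_hinge","cover_handle","spot","tile"]:
    print(n,[(round(x["score"],2),w(cal,x["xyz"]).round(4).tolist(),pix(cal,w(cal,x["xyz"])).round().tolist()[0]) for x in mark_of(n,"wrist")[:3]])
P=cloud(cal,d,d>0); h=np.array([.5482,-.1931]); X=np.array([.9757,-.219]); Y=np.array([.219,.9757])
q=(P[:,:2]-h); px,py=q@X,q@Y
k=(abs(py)<.07)&(P[:,2]>.05)&(P[:,2]<.14)&(px>-.06)&(px<.08)
print("cover pts",k.sum(),np.percentile(px[k],[1,10,50,90,99]).round(4),np.percentile(P[k,2],[1,50,99]).round(3))
for lo in np.arange(.05,.14,.01):
    s=k&(P[:,2]>lo)&(P[:,2]<lo+.01)
    if s.sum()>5: print(lo.round(2),s.sum(),np.percentile(px[s],[2,50,98]).round(4))
r=cut_out("tile","wrist")
for t in r[:2]:
    T=cloud(cal,d,t["mask"]); T=T[(T[:,2]>.027)&(T[:,2]<.033)]; print("tile",t["score"],len(T),cv2.minEnclosingCircle((T[:,:2]*1000).astype(np.float32)),T.mean(0).round(4))
E
```

```text
[ 0.46337558 -0.28391038  0.29037466] 11.55
case [(0.97, [0.4922, -0.1791, 0.0006], [260.0, 61.0])]
cover_hinge [(0.68, [0.5448, -0.1932, 0.0228], [308.0, 61.0])]
cover_handle [(0.76, [0.5933, -0.2084, 0.1123], [380.0, 57.0])]
spot [(0.89, [0.5008, -0.149, 0.0308], [262.0, 28.0])]
tile [(0.64, [0.4984, -0.149, 0.0222], [260.0, 30.0]), (0.38, [0.4958, -0.1815, 0.0019], [264.0, 62.0])]
cover pts 4748 [-0.0004  0.0022  0.0141  0.0481  0.0523] [0.052 0.129 0.131]
0.05 114 [0.0136 0.0143 0.0148]
0.11 1648 [0.0235 0.0455 0.0526]
0.12 2562 [-0.0004  0.0086  0.018 ]
0.13 424 [-0.0003  0.0087  0.0172]
tile 0.6 2157 ((500.905517578125, -146.5927276611328), 27.87881851196289) [ 0.5007 -0.1466  0.0305]
```

View pics/w3.png

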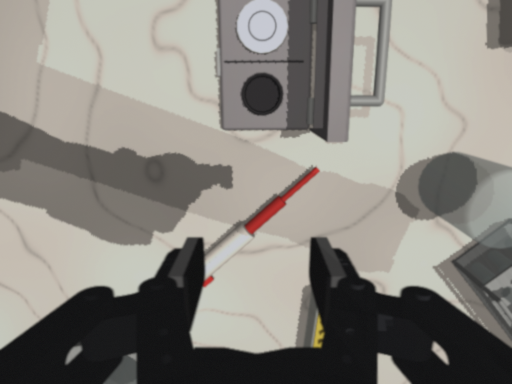

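```bash
cat >> h.py <<'E'
def tilted(a,yaw):  # rpy with tool z=-a, least twist from yaw
    z=-np.array(a)/np.linalg.norm(a); v=np.cross([0,0,-1],z); s=np.linalg.norm(v)
    return (Ro.from_rotvec(v/s*np.arcsin(s))*Ro.from_euler("xyz",[180,0,yaw],degrees=True)).as_euler("xyz",degrees=True)
E
python3 - <<'E'
from h import *
cal,im,d=snap("wrist")
P=np.full((384,512,3),np.nan); k=d>0; v,u=np.nonzero(k); P[v,u]=cloud(cal,d,k)
C=np.array([.5008,-.1467]); r=np.linalg.norm(P[:,:,:2]-C,axis=2); g=im.mean(2)
t=(r<.024)&(abs(P[:,:,2]-.0305)<.004); med=np.median(g[t]); ring=t&(g<med-15)
Q=P[ring][:,:2]; A=np.c_[2*Q,np.ones(len(Q))]; s=np.linalg.lstsq(A,(Q**2).sum(1),rcond=None)[0]
print(len(Q),"ring",s[:2].round(4),np.sqrt(s[2]+s[0]**2+s[1]**2), "tile z",np.median(P[t][:,2]))
a=[-.338,-.0535,.9397]; print(tilted(a,77.35))
plan([.4507,.2188,.29],[180,0,77.35]); 
print((tilted(a,77.35)), (Ro.from_euler("xyz",[180,0,77.35],degrees=True).inv()*Ro.from_euler("xyz",tilted(a,77.35),degrees=True)).as_rotvec(degrees=True))
E
```

```text
241 ring [ 0.5008 -0.1464] 0.0147880575633332 tile z 0.030513051436868076
[161.29954746  -7.25078755  78.54544205]
turn [-0.03 -0.02  0.16] shift in start axes [ 0.4837 -0.1243 -0.0025] in end axes [ 0.4833 -0.1256 -0.0027]
[161.29954746  -7.25078755  78.54544205] [-1.85990817e+01  7.38056998e+00  6.84548157e-15]
```

>>> servo_tool(moves=[[[0,0,0],[0.044,-0.0114,0],100],[[0,0,0],[0.044,-0.0114,0],100],[[0,0,0],[0.044,-0.0114,0],100],[[0,0,0],[0.044,-0.0114,0],100],[[0,0,0],[0.044,-0.0114,0],100],[[0,0,0],[0.044,-0.0114,0],100],[[0,0,0],[0.044,-0.0114,0],100],[[0,0,0],[0.044,-0.0114,0],100],[[0,0,0],[0.044,-0.0114,0],100],[[0,0,0],[0.044,-0.0114,0],100],[[0,0,0],[0.044,-0.0114,0],100],[[0,0,0],[0,0,0],100]])

```text
time: 13.15
ee_pos: [0.4489, 0.2236, 0.2866]
tcp_rot: [-179.9, 0.0, 77.8]
wrist_force: [0.1, -0.3, -0.7]
opening: 0.0855
grasp_force: 0.0
```

>>> servo_tool(moves=[[[-6.2,2.46,0],[0,0,0],100],[[-6.2,2.46,0],[0,0,0],100],[[-6.2,2.46,0],[0,0,0],100],[[0,0,0],[0,0,0],100],[[0,0,0],[0,0,0],100]])

```text
time: 13.65
ee_pos: [0.4491, 0.2187, 0.2883]
tcp_rot: [161.3, -7.3, 78.7]
wrist_force: [0.5, 0.1, -0.1]
opening: 0.0854
grasp_force: 0.0
```

```bash
python3 - <<'E'
from fit import *
o=get_obs(); print(o["ee_pos"],o["tcp_rot"],o["q"].round(1))
a=np.array([-.338,-.0535,.9397]); m=np.array([.4896,.225,.107])
cal,im,d=snap("wrist")
for r in cut_out("colorimeter_mid","wrist")[:3]:
    P=cloud(cal,d,r["mask"]); print(r["score"],len(P),P.max(0))
    if P[:,2].max()<.1: continue
    p,b,s,e,n=fitpen(cal,d,r["mask"],m,a,.09); print(p.round(4),b.round(4),s.round(4),e.round(5),n)
plan(m+.115*a,tilted(a,77.35)); plan(m+.0138*a,tilted(a,77.35))
E
```

```text
[0.44911667 0.2186776  0.28830386] [161.33985703  -7.26372213  78.66563458] [ 29.9 -19.6  -8.3  82.5  -6.9 131.3]
0.95 2856 [0.54148152 0.42553163 0.04162701]
0.66 2052 [0.52830135 0.24670049 0.17585136]
[0.4891 0.2248 0.107 ] [-0.3366 -0.0587  0.9398] [-0.0173  0.0659  0.068 ] 0.00199 1587
turn [-0.09  0.01  0.07] shift in start axes [-0.0092 -0.0227  0.0688] in end axes [-0.0092 -0.0228  0.0687]
turn [-0.09  0.01  0.07] shift in start axes [-0.0092 -0.0226  0.17  ] in end axes [-0.0092 -0.0228  0.17  ]
```

>>> servo_tool(moves=[[[0,0,0],[-0.0046,-0.0114,0],100],[[0,0,0],[-0.0046,-0.0114,0],100],[[0,0,0],[0,0,0],100],[[0,0,0],[0,0,0.03],100],[[0,0,0],[0,0,0.03],100],[[0,0,0],[0,0,0.03],100],[[0,0,0],[0,0,0.03],100],[[0,0,0],[0,0,0.025],100],[[0,0,0],[0,0,0.025],100],[[0,0,0],[0,0,0],100],[[0,0,0],[0,0,0],100]])

```text
time: 14.85
ee_pos: [0.4842, 0.224, 0.1198]
tcp_rot: [161.3, -7.2, 78.6]
wrist_force: [0.0, -0.2, 1.7]
opening: 0.0857
grasp_force: 0.0
```

```bash
python3 - <<'E'
from h import *
o=get_obs(); print(o["ee_pos"],o["wrist_force"])
a=np.array([-.338,-.0545,.9397]); m=np.array([.4893,.2249,.107])
plan(m+.0138*a,tilted(a,77.35))
cal,im,d=snap("wrist","w4.png")
E
```

```text
[0.48422818 0.22398165 0.11977496] [ 0.03130494 -0.17677145  1.72499697]
turn [-0.03  0.06  0.08] shift in start axes [ 0.0003  0.0004 -0.    ] in end axes [ 0.0003  0.0004 -0.    ]
```

View pics/w4.png

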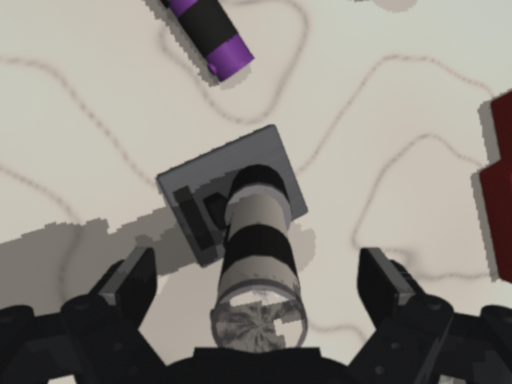

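>>> servo_tool(moves=[[[0,0,0],[0,0,0],0],[[0,0,0],[0,0,0],0],[[0,0,0],[0,0,0],0],[[0,0,0],[0,0,0],0],[[0,0,0],[0,0,0],0],[[0,0,0],[0,0,0],0],[[0,0,0],[0,0,0],0],[[0,0,0],[0,0,0],0]], force=40)

```text
time: 15.7
ee_pos: [0.4846, 0.2242, 0.1202]
tcp_rot: [161.3, -7.3, 78.6]
wrist_force: [-1.2, -0.8, 6.1]
opening: 0.0292
grasp_force: 39.3
```

Gripped. Draw it out along its axis by 90 mm.

>>> servo_tool(moves=[[[0,0,0],[0,0,-0.005],0],[[0,0,0],[0,0,-0.01],0],[[0,0,0],[0,0,-0.01],0],[[0,0,0],[0,0,-0.01],0],[[0,0,0],[0,0,-0.01],0],[[0,0,0],[0,0,-0.015],0],[[0,0,0],[0,0,-0.015],0],[[0,0,0],[0,0,-0.02],0],[[0,0,0],[0,0,-0.02],0],[[0,0,0],[0,0,-0.02],0],[[0,0,0],[0,0,0],0],[[0,0,0],[0,0,0],0]])

```text
time: 16.9
ee_pos: [0.4388, 0.2169, 0.2463]
tcp_rot: [161.3, -7.3, 78.6]
wrist_force: [0.2, 0.9, -1.4]
opening: 0.0296
grasp_force: 40.2
```

>>> servo_tool(moves=[[[6.2,-2.46,0],[0,0,-0.01],0],[[6.2,-2.46,0],[0,0,-0.01],0],[[6.2,-2.46,0],[0,0,-0.01],0],[[0,0,0],[0,0,0],0],[[0,0,0],[0,0,0],0],[[0,0,0],[0,0,0],0]])

```text
time: 17.5
ee_pos: [0.4315, 0.2155, 0.275]
tcp_rot: [179.9, -0.0, 77.4]
wrist_force: [-0.3, -0.5, -1.6]
opening: 0.0291
grasp_force: 40.4
```

```bash
cat > hold.py <<'E'
from fit import *
o=get_obs(); p0=o["ee_pos"]; R=Ro.from_euler("xyz",o["tcp_rot"],degrees=True); print(p0.round(4),o["tcp_rot"].round(2),o["wrist_force"].round(2))
m0=p0+R.apply([0,0,.0138]); 
for c in ("wrist","scene","top"):
    cal,im,d=snap(c,"hold_%s_%d.png"%(c,o["time"]*100))
    for r in cut_out("colorimeter_mid",c)[:3]:
        P=cloud(cal,d,r["mask"])
        if abs(np.median(P,0)-m0).max()>.08: continue
        p,b,s,e,n=fitpen(cal,d,r["mask"]&True,m0,-R.as_matrix()[:,2],m0[2]-.1)
        print(c,r["score"],"mid-level axis pt rel",(p-m0).round(4),"axis",b.round(4),s.round(4),e.round(5),n)
    print(c,"mid",[(round(x["score"],2),(w(cal,x["xyz"])-m0).round(4).tolist()) for x in mark_of("colorimeter_mid",c)[:3]],"tip",[(round(x["score"],2),(w(cal,x["xyz"])-p0).round(4).tolist()) for x in mark_of("nose_tip",c)[:3]])
plan([.5008,-.1464,p0[2]],[180,0,77.35])
E
python3 hold.py
```

```text
[0.4315 0.2155 0.275 ] [ 1.7991e+02 -3.0000e-02  7.7430e+01] [-0.28 -0.5  -1.59]
wrist 0.58 mid-level axis pt rel [-0.0001  0.0002  0.    ] axis [-0.0099 -0.0202  0.9997] [-0.0343  0.0588  0.0672] 0.00088 11818
wrist mid [(0.95, [0.0027, -0.0035, -0.0002])] tip [(0.39, [0.0778, 0.008, -0.2742])]
scene 0.84 mid-level axis pt rel [ 0.0017 -0.0009  0.    ] axis [ 0.0101 -0.043   0.999 ] [-0.0744 -0.0129  0.0674] 0.00105 294
scene mid [(0.97, [-0.0005, 0.0021, -0.0008]), (0.71, [0.0715, 0.1658, -0.2405]), (0.35, [-0.0094, -0.6045, -0.2528])] tip [(0.54, [-0.0033, -0.002, -0.0996]), (0.52, [0.2438, 0.1798, -0.2082]), (0.49, [0.0381, 0.2453, -0.2534])]
top mid [(0.67, [-0.0278, -0.2256, -0.2516])] tip [(0.58, [0.038, 0.2463, -0.2533]), (0.19, [0.1175, -0.4108, -0.2485])]
turn [ 0.01 -0.01  0.07] shift in start axes [-0.3384  0.146   0.0004] in end axes [-0.3383  0.1465  0.0005]
```

>>> servo_tool(moves=[[[0,0,0],[-0.034,0.0145,0],0],[[0,0,0],[-0.034,0.0145,0],0],[[0,0,0],[-0.034,0.0145,0],0],[[0,0,0],[-0.034,0.0145,0],0],[[0,0,0],[-0.034,0.0145,0],0],[[0,0,0],[-0.034,0.0145,0],0],[[0,0,0],[-0.034,0.0145,0],0],[[0,0,0],[-0.034,0.0145,0],0],[[0,0,0],[-0.034,0.0145,0],0],[[0,0,0],[-0.034,0.0145,0],0],[[0,0,0],[0,0,0],0],[[0,0,0],[0,0,0],0]])

```text
time: 19.3
ee_pos: [0.4994, -0.1484, 0.275]
tcp_rot: [-179.9, -0.0, 77.3]
wrist_force: [-0.0, 1.0, -1.1]
opening: 0.0293
grasp_force: 40.5
```

```bash
python3 - <<'E'
from h import *
plan([.4998,-.1474,.146],[180,0,77.35]); o=get_obs(); print(o["tcp_rot"],o["wrist_force"])
cal,im,d=snap("wrist","w5.png"); print([(x["score"],w(cal,x["xyz"]).round(4)) for x in mark_of("spot","wrist")])
E
```

```text
turn [-0.05 -0.02 -0.03] shift in start axes [0.001  0.0003 0.129 ] in end axes [0.001  0.0002 0.129 ]
[-1.79945482e+02 -1.51187609e-02  7.73188187e+01] [-0.00905755  0.96025014 -1.05082435]
[(0.72, array([ 0.501 , -0.1495,  0.0309]))]
```

>>> servo_tool(moves=[[[0,0,0],[0.0005,0,0.02],0],[[0,0,0],[0,0,0.025],0],[[0,0,0],[0,0,0.025],0],[[0,0,0],[0,0,0.02],0],[[0,0,0],[0,0,0.02],0],[[0,0,0],[0,0,0.015],0],[[0,0,0],[0,0,0.004],0],[[0,0,0],[0,0,0],0],[[0,0,0],[0,0,0],0],[[0,0,0],[0,0,0],0]])

```text
time: 20.4
ee_pos: [0.5001, -0.1473, 0.1475]
tcp_rot: [179.9, 0.0, 77.4]
wrist_force: [-0.4, -0.5, -1.4]
opening: 0.0291
grasp_force: 40.6
```

```bash
python3 hold.py; python3 - <<'E'
from h import *
cal,im,d=snap("wrist"); print([(x["score"],w(cal,x["xyz"]).round(4)) for x in mark_of("spot","wrist")])
import glob
a=cv2.imread(sorted(glob.glob("pics/hold_wrist_2*"))[-1]); b=cv2.imread(sorted(glob.glob("pics/hold_scene_2*"))[-1])
b=cv2.resize(b[90:234,130:290],(428,384)); cv2.imwrite("pics/both.png",cv2.resize(np.hstack([a,b]),(800,327)))
E
```

```text
[ 0.5001 -0.1473  0.1475] [1.799e+02 1.000e-02 7.742e+01] [-0.38 -0.46 -1.43]
wrist 0.93 mid-level axis pt rel [-0.0002  0.0003  0.    ] axis [-0.0078 -0.0211  0.9997] [-0.0342  0.0585  0.0672] 0.0009 11669
wrist mid [(0.7, [0.0017, -0.0019, -0.0052]), (0.59, [0.0453, -0.046, -0.1112])] tip []
scene 0.63 mid-level axis pt rel [0.0025 0.0002 0.    ] axis [ 0.0142 -0.0344  0.9993] [-0.0633 -0.0027  0.0668] 0.00146 219
scene mid [(0.84, [0.0031, 0.0035, -0.002]), (0.74, [0.0036, 0.5242, -0.1151]), (0.39, [0.081, 0.1643, -0.1094])] tip [(0.53, [-0.03, 0.6047, -0.1226])]
top mid [(0.74, [0.0021, 0.5273, -0.1152])] tip [(0.36, [-0.0328, 0.6082, -0.1237])]
turn [-0.    0.    0.07] shift in start axes [ 0.0011  0.001  -0.0011] in end axes [ 0.0011  0.001  -0.0011]
[(0.72, array([ 0.4999, -0.1496,  0.0318]))]
```

View pics/both.png

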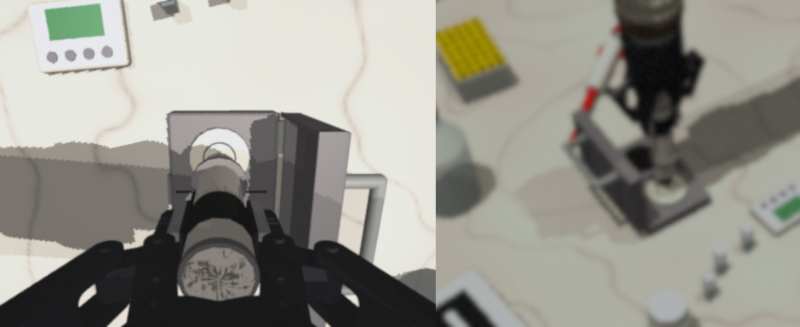

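>>> servo_tool(moves=[[[0,0,0],[-0.0015,0,0.003],0],[[0,0,0],[0,0,0.004],0],[[0,0,0],[0,0,0.003],0],[[0,0,0],[0,0,0.002],0],[[0,0,0],[0,0,0.001],0],[[0,0,0],[0,0,0],0],[[0,0,0],[0,0,0],0],[[0,0,0],[0,0,0],0]])

```text
time: 21.9
ee_pos: [0.4993, -0.1487, 0.1336]
tcp_rot: [180.0, 0.0, 77.4]
wrist_force: [0.3, -0.9, -1.6]
opening: 0.0292
grasp_force: 40.6
```

>>> servo_tool(moves=[[[0,0,0],[0,0,0.001],0],[[0,0,0],[0,0,0.001],0],[[0,0,0],[0,0,0.001],0],[[0,0,0],[0,0,0],0],[[0,0,0],[0,0,0],0],[[0,0,0],[0,0,0],0]])

```text
time: 22.5
ee_pos: [0.4994, -0.1487, 0.1306]
tcp_rot: [180.0, 0.0, 77.4]
wrist_force: [0.5, -0.5, 0.5]
opening: 0.0293
grasp_force: 40.6
```

>>> servo_tool(moves=[[[0,0,0],[0,0,0.001],0],[[0,0,0],[0,0,0.001],0],[[0,0,0],[0,0,0],0],[[0,0,0],[0,0,0],0],[[0,0,0],[0,0,0],0]])

```text
time: 23.0
ee_pos: [0.4993, -0.1487, 0.1285]
tcp_rot: [180.0, -0.0, 77.4]
wrist_force: [0.3, 0.4, 1.1]
opening: 0.0291
grasp_force: 40.8
```

>>> servo_tool(moves=[[[0,0,0],[0,0,0.0008],0],[[0,0,0],[0,0,0],0],[[0,0,0],[0,0,0],0],[[0,0,0],[0,0,0],0],[[0,0,0],[0,0,0],0],[[0,0,0],[0,0,0],0],[[0,0,0],[0,0,0],0]])

```text
time: 23.7
ee_pos: [0.4993, -0.1487, 0.1277]
tcp_rot: [180.0, 0.0, 77.4]
wrist_force: [1.4, -0.2, 1.4]
opening: 0.0291
grasp_force: 40.8
```

```bash
python3 - <<'E'
from cov import *
F=[]
for _ in range(12): camera("top"); F.append(get_obs()["wrist_force"])
print(np.mean(F,0),np.std(F,0),get_obs()["ee_pos"])
E
python3 hold.py; python3 - <<'E'
from h import *
cal,im,d=snap("wrist","w6.png"); cv2.imwrite("pics/w6c.png",cv2.resize(im[90:290,120:440,::-1],(800,500)))
P=cloud(cal,d,d>0); h=np.array([.5482,-.1931]); X=np.array([.9757,-.219]); Y=np.array([.219,.9757]); q=P[:,:2]-h; px,py=q@X,q@Y
k=(abs(py)<.07)&(P[:,2]>.12)&(P[:,2]<.135)&(px>-.02)&(px<.03); print(k.sum(),np.percentile(px[k],[2,50,98]).round(4))
print([(x["score"],w(cal,x["xyz"]).round(4)) for x in mark_of("spot","wrist")])
E
```

```text
[ 1.78175162 -0.11495529  1.72366745] [0.6020613  0.39347081 0.51944192] [ 0.49926313 -0.14869108  0.12761446]
[ 0.4993 -0.1487  0.1276] [180.     0.    77.42] [ 1.42 -0.66  0.92]
wrist 0.72 mid-level axis pt rel [-0.0001  0.0003  0.    ] axis [-0.0084 -0.0213  0.9997] [-0.0342  0.0587  0.0672] 0.00091 11666
wrist mid [(0.73, [0.0032, 0.0009, -0.0015])] tip []
scene 0.69 mid-level axis pt rel [ 0.0031 -0.0001  0.    ] axis [ 0.0399 -0.0285  0.9988] [-0.0591  0.0009  0.0688] 0.00145 218
scene mid [(0.61, [0.0048, 0.5293, -0.0955]), (0.6, [0.0023, 0.0042, -0.0002]), (0.47, [0.0427, 0.1403, -0.0943])] tip [(0.54, [-0.034, 0.6083, -0.1081]), (0.24, [-0.0953, 0.1363, -0.1188])]
top mid [(0.85, [0.0044, 0.5307, -0.0986]), (0.54, [0.2019, -0.2302, -0.0217])] tip [(0.66, [0.0761, 0.1654, -0.1058]), (0.39, [-0.0312, 0.6092, -0.108]), (0.32, [0.2045, -0.2324, -0.0369])]
turn [ 0.   -0.    0.07] shift in start axes [0.0026 0.001  0.    ] in end axes [0.0026 0.001  0.    ]
5086 [-0.0007  0.008   0.0176]
[(0.65, array([ 0.5036, -0.1488,  0.03  ]))]
```

View pics/w6c.png

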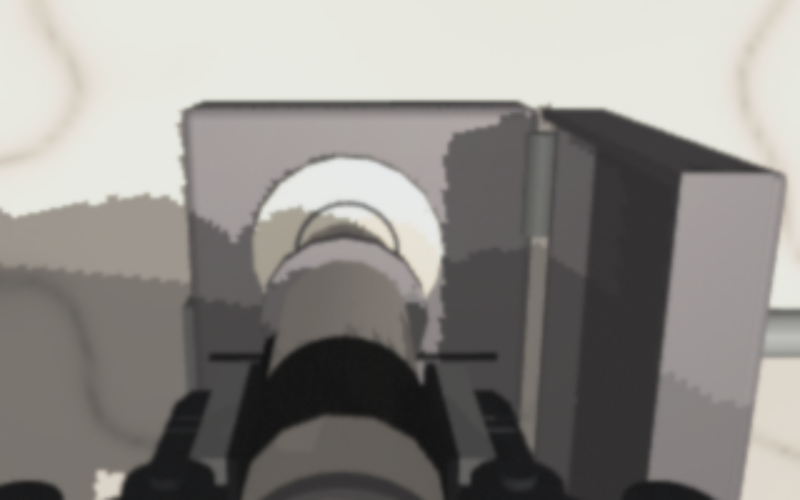

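```bash
python3 -c "
from workcell import *
print(job_done())"
```

```text
the job is handed in; nothing more can be done
None
```

I handed the job in with the cover standing upright and the pen held vertical on the ring's centre. By my measurements the nose is about 4–5 mm in, pressing with about 3 N; no verdict came back.

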